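# File the spare order pad and close up the rack

### The arm

A 6-joint arm with a two-finger parallel gripper is mounted at the origin on the work surface; the furniture and walls round the work are solid. World frame = base frame: x ahead of the robot, y to its left, z up, the work surface at z = 0. Lengths are in mm, angles in rad, forces in N, time in s.
With the tool pointing down it reaches from about 275 to 750 mm from the base axis. Payload 10.2 kg.
Tool frame: the origin (TCP) lies between the finger pads; the fingertips stand 14 mm ahead of it and the grasp point (between the pads) lies 5 mm behind it (tip_reach is the distance from the TCP to the fingertips, in mm); z points along the fingers, y is the line along which they close (so a half turn about z gives the same grasp; the last joint's range is limited). The gripper opens to 85 mm and grips with 20 to 120 N. Pads are 22 mm wide; open, the fingers measure 114 mm over their backs; the gripper's body (76 mm by 85 mm) begins 54 mm behind the grasp point. The pads swing forward as they close: fully open they stand 13 mm farther back than shut.
Start: joints at [-1.398, 0.313, 1.498, -0, 1.331, -0.223], TCP at [202.4, -484.423, 245.294] pointing down, gripper open.
Joint ranges: [-2.94, 2.94], [-0.97, 2.17], [0.19, 2.56], [-1.23, 4.37], [0.02, 3.11], [-2.88, 2.88]. Speed limits (rad/s): [2.39, 2.39, 3.01, 3.14, 3.14, 3.14].

### API

Orientations are given as a unit quaternion [w, x, y, z].
In Python, from rig import * gives the robot as it stands.
- The arm moves only by the tool arm_command, never from a script. Its argument "steps" is a list that holds one entry, the list of rows, each a list of 7 numbers: the opening, from 0 (shut) to 1 (fully open), then the shift along the tool's x, y, z each as a share of 0.05 m, from -1 to 1, then the turn, a rotation vector about the tool's x, y, z each as a share of 0.15 rad, from -1 to 1. A call has 1 to 8 rows; each row shifts and turns the commanded pose from where the row before left it, along the tool's axes as they then stand; what a row does not reach is not made up. A row lasts 1/8 s, in which the tool goes at most 62.5 mm and 10.7 degrees, less where a joint would pass 70% of its speed; a pose out of reach is approached as far as the arm can. A call with a number of a shift or a turn outside -1 to 1 is refused whole. A call with a gripper value outside its range is refused whole. The fingers move at their own pace and stop on an object; "squeeze" is the grip in N (left out, the last holds). Time passes only in rows, so rows that do not move let the fingers close. It gives the time, the measured TCP pose, the force, the opening and the grip force at its end, in the units of the state.
- sense(): the state, without advancing time (a new reading comes with each control period).
- capture(name): name is "scene" or "side" or "wrist"; returns the picture (420x560x3 uint8, red, green, blue); there is no depth.
- get_calibration(name): a dict with "intrinsics" (3x3 intrinsics, pixels), "rvec" (rotation vector, rad) and "tvec" (3), from world to camera coordinates, as OpenCV has them; the wrist camera has in their place "T_tool_cam" (4x4, takes a point from camera to tool coordinates, whose origin is the TCP and whose axes are the flange's). Camera axes: x right, y down, z forward; pixel columns grow to the right and rows downward; lengths in mm; the calibration is good to about 2 mm. A picture is of the moment at which its call begins: read the wrist's pose just before it. get_calibration takes no time and is no camera call.
- finish_job(): hands the job in; it is judged then, once.
The state is a dict: "time_s": time; "joints": joint angles; "dq": joint speeds; "tau": joint torques, N m; "eef_pos": TCP position; "ee_rot": TCP orientation; "force": force on the tool from outside, world axes, zero at the start; "wrist_torque": the same for the moment, N m; "grip_width": opening from 0.0 (shut) to 1.0 (fully open); "grip_force": force on a finger pad.
Only numpy, scipy, OpenCV 4.12 (cv2) and the standard library are available. Lean on these libraries where they do the work, as an engineer would, in place of code of your own. Each camera call takes 0.05 s, during which the arm holds its last target. There are 200 camera calls.

### The job

Take the order pad off the slanted black stand and put it in the wooden pad rack, standing upright on its long edge like the other three pads, between them and the dark sliding end stop. Then slide the stop up against the pads so that all four stand snugly together with no slack between the rack's end wall and the stop. Leave the bell, the tape roll and the red macaron where they are.

Things in the scene. Friction and masses are not known exactly. Their poses are not given: they have to be found in the camera images.
- pad_rack: Brown wooden pad rack, fixed, base 150 (x) x 210 (y) mm, yaw up to 0.35 rad. Origin: centre of its underside. The row of pads runs along y. Floor 8 mm up. End wall at the -y end: inner face y = -97 mm, top z = 90 mm. Side lips: inner faces x = +-67.5, tops z = 16 mm. At the start three pads fill y = -97 to -54 mm.
- stop (a joint): Slide of the dark metal end stop, m. 0 = farthest from the end wall, up to 0.125, growing towards the wall (rack -y). The stop's front face is at rack y = 0.040 m - joint, so four 14 mm pads pressed together bring it to about 0.081. It starts between 0 and 0.02, stays where it is left, and slides with about 1.5 N of friction.
- stop_push (a point): Centre of the stop's back face (away from the pads), 46 mm above the counter. The stop is an upright plate 124 (rack x) x 10 (rack y) mm, its top 83 mm above the counter, with a foot 6 mm thick reaching 35 mm behind the back face and two ribs behind it at rack x = +-55 mm (top 42 mm above the counter); between them the face is bare. Axes as pad_rack.
- pad_stand: Black slanted stand, fixed, base 90 (x) x 110 (y) mm, origin: 5 mm behind (-x) the base centre, underside; yaw up to 0.5 rad. Its slot leans 35 degrees about y, top towards -x (the robot). Slot bottom at x = 20, z = 17 mm; back plate (6 mm, under the pad) 43 mm up the slope, front lip 9 mm. The pad draws out along the slope; its upper 38 mm is free on both faces.
- new_pad: The pad to file: off-white, 121x81x14 mm, 80 g, loose, standing on a long edge in the stand's slot, leaning 35 degrees. x along its length (level), y along its 81 mm height (up the slope), z through the thickness (away from the back plate, up and forward). Origin: centre of the 121x81 face on the back plate, 40.5 mm from the lower edge.
- pad_mid (a point): The middle of new_pad: 7 mm along its z from the origin of new_pad. Axes as new_pad.
- pad_0: The first (next to the end wall) of three identical off-white order pads (121x81x14 mm, 80 g, loose) standing in the rack on their long edges. Origin: centre of the 121x81 face that looks towards the stop, 40 mm above the rack floor; x along the length, y up, z through the thickness towards the end wall.
- pad_1: The second (middle) of three identical off-white order pads (121x81x14 mm, 80 g, loose) standing in the rack on their long edges. Origin: centre of the 121x81 face that looks towards the stop, 40 mm above the rack floor; x along the length, y up, z through the thickness towards the end wall.
- pad_2: The third (nearest the stop) of three identical off-white order pads (121x81x14 mm, 80 g, loose) standing in the rack on their long edges. Origin: centre of the 121x81 face that looks towards the stop, 40 mm above the rack floor; x along the length, y up, z through the thickness towards the end wall.
- bell: Brass counter bell on a black foot, 76 mm across, 60 mm high (loose). Bystander, leave it alone. Origin: centre of its underside.
- tape: Roll of gold seal tape lying flat, 73 mm across, 18 mm high (loose). Bystander, leave it alone. Origin: centre of its underside.
- macaron: Single red macaron, 47 mm across, 28 mm high (loose). Bystander, leave it alone. Origin: centre of its underside.

How it is judged (in metres and radians):
At the end, for the whole second after the job is handed in: All four pads stand on the rack floor, upright within 8 degrees, the new one next to the stop (middle at rack y -55.5 to -40.5 mm, x within 14 mm of centre, square within 8 degrees); joint stop is between 0.0755 and 0.0845 (at most about 5 mm slack); all at rest (value of joint stop between 0.0755 and 0.0845 m and velocity of joint stop below 0.01 m/s and angle between the z axis of each of pad_mid, pad_0, pad_1, pad_2 and the y axis of pad_rack, either way round below 0.14 rad and angle between the x axis of pad_mid and the x axis of pad_rack, either way round below 0.14 rad and y of pad_mid in the frame of pad_rack between -0.0555 and -0.0405 m and x of pad_mid in the frame of pad_rack between -0.014 and 0.014 m and height (world z) of pad_mid between 0.044 and 0.054 m and linear speed of each of new_pad, pad_0, pad_1, pad_2 below 0.02 m/s and height (world z) of pad_0 between 0.044 and 0.054 m and height (world z) of pad_1 between 0.044 and 0.054 m and height (world z) of pad_2 between 0.044 and 0.054 m); the robot touches nothing.
It fails at once if the bell is moved by more than 30 mm (distance of bell from where it was at the start of the episode above 0.03 m).
It fails at once if the tape roll is moved by more than 30 mm (distance of tape from where it was at the start of the episode above 0.03 m).
It fails at once if the red macaron is moved by more than 30 mm (distance of macaron from where it was at the start of the episode above 0.03 m).
It also fails if it takes over 48 s, if anything falls off the work surface, if the arm or the gripper's body presses on something with over 40 N, if the wrist force passes 120 N, or if a joint passes its speed limit or range.

## Working session

There is one attempt and no reset: what is moved stays moved. The work goes in short steps, Python scripts to look and compute and a tool call to move; the robot and the scene stay as the last step left them, time stands still between calls to the robot, and variables do not carry over. Pictures are saved under pics/ and viewed, at most 13 in all, crops included, and the job is handed in when it is done.

Besides the shell and the picture viewer there is one more tool, called after "Emit:" as name([rows], argument=value, ...), one row to a line, values as JSON. arm_command: Moves the arm, as the interface text tells. Its arguments: {"type":"object","properties":{"steps":{"type":"array"},"squeeze":{"type":"number"}},"required":["steps"]}

```bash
mkdir -p pics; ls
python3 - <<'E'
from rig import *
import cv2,numpy as np
s=sense(); print({k:np.round(v,3).tolist() for k,v in s.items()})
for n in ["scene","side","wrist"]:
    im=capture(n); cv2.imwrite(f"pics/{n}0.png",im[:,:,::-1])
    print(n,get_calibration(n))
E
```

```text
pics
{'time_s': 0.0, 'joints': [-1.398, 0.313, 1.498, 0.0, 1.331, -0.223], 'dq': [-0.0, 0.001, 0.001, -0.001, 0.001, 0.001], 'tau': [-0.0, -41.227, -25.974, -0.0, 0.004, 0.0], 'eef_pos': [202.361, -484.176, 244.74], 'ee_rot': [-0.001, 0.98, 0.197, 0.0], 'force': [-0.328, -0.581, -0.183], 'wrist_torque': [0.018, -0.008, 0.047], 'grip_force': 0.0, 'grip_width': 1.002}
scene {'intrinsics': array([[417.89290379,   0.        , 283.55029842],
       [  0.        , 417.89290379, 206.34888018],
       [  0.        ,   0.        ,   1.        ]]), 'rvec': array([ 0.92545866, -2.50447276,  1.01608163]), 'tvec': array([347.49298095, 287.6603518 , 654.61566464])}
side {'intrinsics': array([[408.73557878,   0.        , 281.09317603],
       [  0.        , 408.73557878, 210.00590447],
       [  0.        ,   0.        ,   1.        ]]), 'rvec': array([ 2.09165307, -0.33414879,  0.15626848]), 'tvec': array([-477.55555545,  127.62546365,  842.33323464])}
wrist {'intrinsics': array([[363.95121604,   0.        , 273.87663212],
       [  0.        , 363.95121604, 210.07949817],
       [  0.        ,   0.        ,   1.        ]]), 'T_tool_cam': array([[ 8.30748192e-05, -9.50710603e-01, -3.10079575e-01,
         8.07460379e+01],
       [ 9.99999905e-01, -5.36815413e-05,  4.32503244e-04,
        -5.08954249e-01],
       [-4.27830969e-04, -3.10079581e-01,  9.50710508e-01,
        -1.28773255e+02],
       [ 0.00000000e+00,  0.00000000e+00,  0.00000000e+00,
         1.00000000e+00]])}
```

View pics/scene0.png

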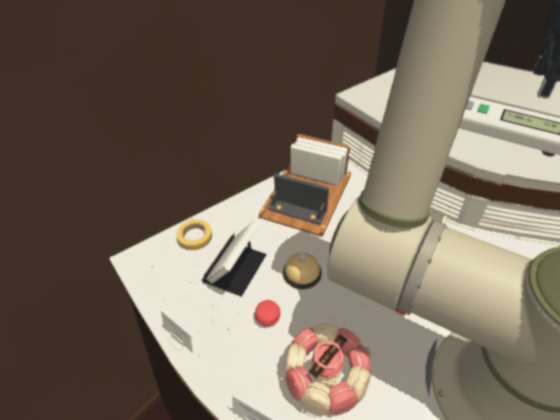

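View pics/side0.png

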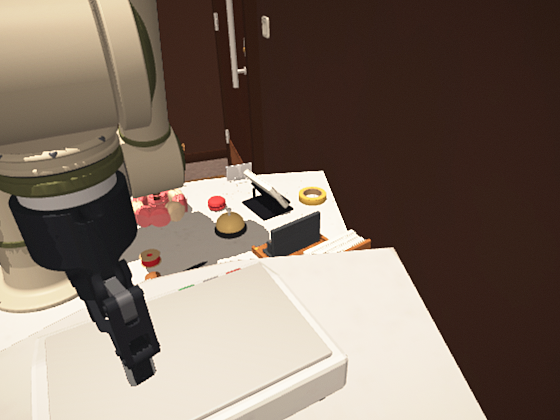

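The scene view shows the rack at about (308,185) with the stop at (300,195), the stand at (235,262), the bell at (302,268), the tape at (195,234) and the macaron at (267,312). The side view has the rack at (310,240) and the stand at (268,195).

```bash
cat > h.py <<'E'
import numpy as np,cv2
from scipy.spatial.transform import Rotation as R
from rig import *
def RT(q): return R.from_quat([q[1],q[2],q[3],q[0]]).as_matrix()
def cam(n,s=None):
    c=get_calibration(n)
    if n=="wrist":
        s=s or sense(); T=np.array(c["T_tool_cam"]); A=RT(s["ee_rot"])
        return c["intrinsics"],A@T[:3,:3],A@T[:3,3]+np.array(s["eef_pos"])
    M=cv2.Rodrigues(c["rvec"])[0]; return c["intrinsics"],M.T,-M.T@c["tvec"]
def ray(C,uv,z):
    K,A,o=C; d=A@np.linalg.inv(K)@np.array([uv[0],uv[1],1.]); return o+d*(z-o[2])/d[2]
def proj(C,P):
    K,A,o=C; p=K@(A.T@(np.array(P,float)-o)); return p[:2]/p[2]
E
python3 - <<'E'
from h import *
C=cam("scene");print("camera",C[2].round(),cam("side")[2].round())
for n,uv,z in [("tape",(195,234),9),("bell",(302,272),10),("mac",(267,312),14),
 ("rackNearL",(262,218),8),("rackNearR",(320,228),8),("rackR",(351,170),8),("stopTL",(275,177),83),("stopTR",(328,187),83),("p2L",(291,148),89),("p2R",(345,158),89),
 ("standL",(205,282),2),("standB",(243,292),2),("standR",(266,255),2),("padtop",(255,225),80),("padtop2",(222,278),80)]: print(n,ray(C,uv,z).round())
s=sense();print(RT(s["ee_rot"]).round(2))
C=cam("side")
for n,uv,z in [("tape",(313,196),9),("stopL",(268,243),83),("stopR",(321,213),83),("mac",(217,203),14)]:print(n,ray(C,uv,z).round())
E
```

```text
camera [ 84. 411. 675.] [ 272. -771.  534.]
tape [616. 107.   9.]
bell [381.  37.  10.]
mac [372. 147.  14.]
rackNearL [539. -19.   8.]
rackNearR [425. -77.   8.]
rackR [ 482. -276.    8.]
stopTL [549. -76.  83.]
stopTR [ 443. -123.   83.]
p2L [ 583. -169.   89.]
p2R [ 467. -217.   89.]
standL [512. 171.   2.]
standB [440. 140.   2.]
standR [467.  47.   2.]
padtop [488.  50.  80.]
padtop2 [447. 175.  80.]
[[ 0.92  0.39 -0.  ]
 [ 0.39 -0.92  0.  ]
 [ 0.   -0.   -1.  ]]
tape [620. 100.   9.]
stopL [ 426. -163.   83.]
stopR [560. -96.  83.]
mac [374. 141.  14.]
```

Emit:
arm_command([
  [[1,0.5,0,-1,0,0,0],[1,1,-0.6,0,0,0,0],[1,1,-0.6,0,0,0,0],[1,1,-0.6,0,0,0,0],[1,1,-0.6,0,0,0,0],[1,1,-0.6,0,0,0,0],[1,1,-0.6,0,0,0,0],[1,1,-0.6,0,0,0,0]],
], squeeze=30)

```text
time_s: 1.15
eef_pos: [468.2, -144.3, 295.2]
ee_rot: [-0.0, 0.98, 0.197, -0.0]
force: [0.5, -0.3, -0.2]
grip_width: 1.003
grip_force: 0.0
```

Emit:
arm_command([
  [[1,1,-0.6,0,0,0,0],[1,1,-0.6,0,0,0,0],[1,0.5,-0.5,0,0,0,0],[1,0,0,0,0,0,0],[1,0,0,0,0,0,0]],
])

```text
time_s: 1.78
eef_pos: [549.8, -20.0, 295.1]
ee_rot: [0.0, 0.981, 0.196, -0.0]
force: [0.2, -0.4, -0.2]
grip_width: 1.0
grip_force: 0.0
```

Run:
```python
from h import *
s=sense(); print(s["time_s"],s["joints"],s["eef_pos"],RT(s["ee_rot"]).round(2))
cv2.imwrite("pics/w1.png",capture("wrist")[:,:,::-1])
```

```text
1.775 [-2.49238507e-01  3.39657542e-01  1.33169558e+00 -2.87000730e-04
  1.47066418e+00  9.26049247e-01] [549.7558164  -19.99277764 295.1181678 ] [[ 0.92  0.39 -0.  ]
 [ 0.39 -0.92 -0.  ]
 [-0.   -0.   -1.  ]]
```

View pics/w1.png

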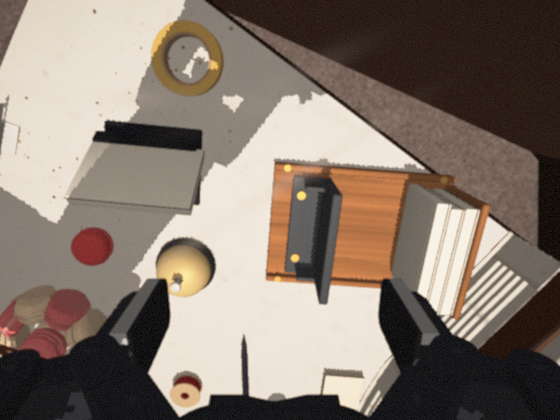

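The wrist view shows the rack with its stop-side edge at (275,160)–(267,284), the stop's top at about (335,180)–(323,303) and the pads at about (440,240). The stand's pad is a quad with its upper edge at about (67,198)–(192,213). I'll zoom in for corners.

Run:
```python
import cv2
im=cv2.imread("pics/w1.png")
cv2.imwrite("pics/c1.png",cv2.resize(im[110:230,50:220],None,fx=4,fy=4,interpolation=cv2.INTER_CUBIC))
cv2.imwrite("pics/c2.png",cv2.resize(im[150:330,255:500],None,fx=3,fy=3,interpolation=cv2.INTER_CUBIC))
```

```text
(no output)
```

View pics/c1.png

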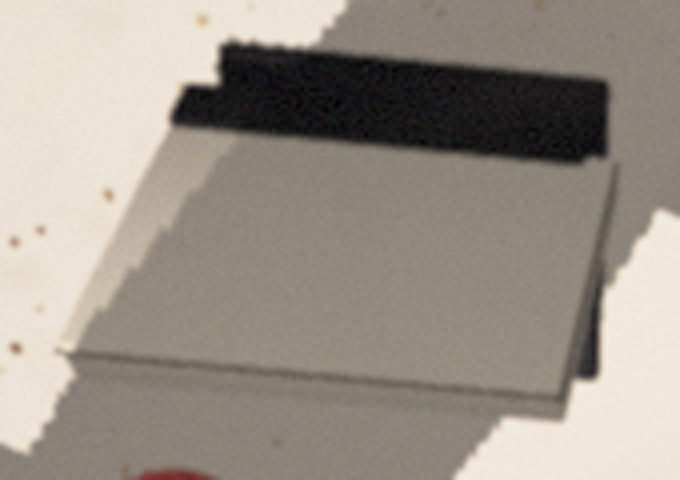

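View pics/c2.png

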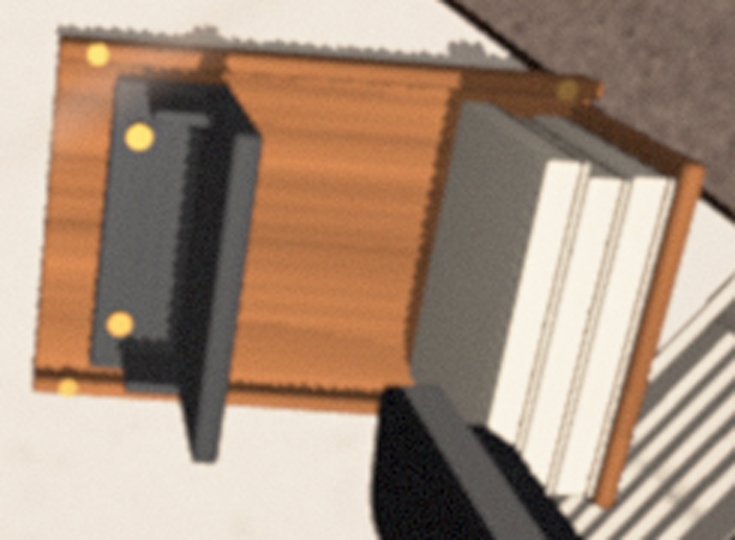

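Run:
```python
from h import *
C=cam("wrist"); a=lambda p:(50+p[0]/4,110+p[1]/4); b=lambda p:(255+p[0]/3,150+p[1]/3)
def seg(n,p,q,z):
    P,Q=ray(C,p,z),ray(C,q,z);d=P-Q
    print(n,P.round(1),Q.round(1),"len",round(np.linalg.norm(d),1),"ang",round(np.arctan2(d[1],d[0]),3),"mid",((P+Q)/2).round(1))
for z in (88,91.5): seg("padtop outer",a((68,352)),a((562,400)),z)
for z in (17,25): print("lower corner",ray(C,a((616,165)),z).round(1))
seg("padtop inner",a((75,375)),a((565,418)),83.4)
seg("stop top front",b((260,135)),b((215,460)),83)
seg("stop top back",b((235,135)),b((192,460)),83)
seg("rack near edge",b((60,36)),b((35,390)),8)
seg("rack near edge16",b((60,36)),b((35,390)),16)
seg("wall outer",b((703,172)),b((610,505)),90)
seg("wall in",b((674,178)),b((586,498)),90)
seg("pad2 front",b((548,163)),b((487,430)),89)
C=cam("scene"); seg("scene stop",(275,177),(328,187),83)
```

```text
padtop outer [457.7 157.   88. ] [491.8  43.6  88. ] len 118.4 ang 1.863 mid [474.8 100.3  88. ]
padtop outer [459.5 155.4  91.5] [493.2  43.3  91.5] len 117.1 ang 1.863 mid [476.3  99.4  91.5]
lower corner [535.3  58.6  17. ]
lower corner [537.   57.6  25. ]
padtop inner [450.3 156.1  83.4] [485.9  41.9  83.4] len 119.6 ang 1.872 mid [468.1  99.   83.4]
stop top front [561.  -86.7  83. ] [ 445.8 -124.8   83. ] len 121.3 ang 0.319 mid [ 503.4 -105.7   83. ]
stop top back [557.9 -79.2  83. ] [ 442.6 -117.2   83. ] len 121.3 ang 0.318 mid [500.2 -98.2  83. ]
rack near edge [553.1 -20.    8. ] [408.1 -69.    8. ] len 153.0 ang 0.326 mid [480.6 -44.5   8. ]
rack near edge16 [554.5 -19.4  16. ] [412.3 -67.4  16. ] len 150.1 ang 0.326 mid [483.4 -43.4  16. ]
wall outer [ 605.9 -221.4   90. ] [ 486.9 -259.8   90. ] len 125.0 ang 0.313 mid [ 546.4 -240.6   90. ]
wall in [ 600.6 -213.9   90. ] [ 486.2 -250.4   90. ] len 120.1 ang 0.309 mid [ 543.4 -232.2   90. ]
pad2 front [ 589.2 -174.4   89. ] [ 496.3 -204.9   89. ] len 97.8 ang 0.316 mid [ 542.8 -189.7   89. ]
scene stop [549. -76.  83.] [ 443.2 -123.1   83. ] len 115.8 ang 0.419 mid [496.1 -99.5  83. ]
```

Emit:
arm_command([
  [[0.6,0,0,0,0,0,-1],[0.6,0,0,0,0,0,-1],[0.6,0,0,0,0,0,-1],[0.6,0,0,0,0,0,-1],[0.6,0,0,0,0,0,-1],[0.6,0,0,0,0,0,-1],[0.6,0,0,0,0,0,-1],[0.6,0,0,0,0,0,-1]],
])

```text
time_s: 2.82
eef_pos: [549.7, -20.7, 295.5]
ee_rot: [0.0, 0.697, 0.717, -0.0]
force: [0.1, -0.4, 0.5]
grip_width: 0.605
grip_force: 0.0
```

Emit:
arm_command([
  [[0.6,0,0,0,0,0,-1],[0.6,0,0,0,0,0,-0.8],[0.6,0,0,0,-1,0,0],[0.6,0,0,0,-1,0,0],[0.6,0,0,0,-1,0,0],[0.6,0,0,0,-1,0,0],[0.6,0,0,0,-0.07,0,0],[0.6,0,0,0,0,0,0]],
])

```text
time_s: 3.82
eef_pos: [550.2, -20.1, 295.8]
ee_rot: [0.179, 0.568, 0.766, 0.241]
force: [-0.6, 0.7, 0.3]
grip_width: 0.598
grip_force: 0.0
```

```bash
cat >> h.py <<'E'
def rz(p): return R.from_euler("z",p).as_matrix()
def need(pos,Rt):
    "shift (50mm shares) and turn (0.15 rad shares) in tool axes from here"
    s=sense(); A=RT(s["ee_rot"]); d=A.T@(np.array(pos)-s["eef_pos"]); w=R.from_matrix(A.T@Rt).as_rotvec()
    print("t",s["time_s"],"pos",np.round(s["eef_pos"],1),"shift/50",(d/50).round(3),"turn/.15",(w/.15).round(3),"F",np.round(s["force"],1),"grip",s["grip_width"],s["grip_force"],"j",np.round(s["joints"],2))
def Rtool(psi,tilt=0): return rz(psi)@np.diag([1.,-1,-1])@R.from_euler("x",-tilt).as_matrix()
PS=.298; RS=Rtool(PS+np.pi/2,np.radians(35)); ZS=RS[:,2]; M=np.array([472,99,87.5])
PR=.318; RR=Rtool(PR); RC=np.array([514.5,-141.7,0])
def rack(x,y,z): return RC+rz(PR)@np.array([x,y,z])
E
python3 - <<'E'
from h import *
print(ZS); need(M-45*ZS,RS)
E
```

```text
[ 0.54829641  0.16840717 -0.81915204]
t 3.825 pos [550.2 -20.1 295.8] shift/50 [ 2.734 -3.045  2.055] turn/.15 [-0.013  0.017 -0.019] F [-0.6  0.7  0.3] grip 0.5982477784177959 0.0 j [-0.42  0.08  1.77  0.51  0.88 -0.96]
```

Emit:
arm_command([
  [[0.6,0.7,-0.8,0,0,0,0],[0.6,0.7,-0.8,0.2,0,0,0],[0.6,0.7,-0.8,0.4,0,0,0],[0.6,0.63,-0.65,0.65,0,0,0],[0.6,0,0,0,0,0,0],[0.6,0,0,0,0,0,0]],
])

```text
time_s: 4.58
eef_pos: [426.6, 85.0, 157.9]
ee_rot: [0.18, 0.567, 0.766, 0.242]
force: [1.3, -1.1, -0.4]
grip_width: 0.6
grip_force: 0.0
```

Run:
```python
from h import *
need(M-45*ZS,RS)
s=sense();C=cam("wrist",s);im=capture("wrist")[:,:,::-1].copy()
X=RS[:,0];Y=RS[:,1]
for sx in(-60.5,60.5):
  for sy in(-7,7):
    p=proj(C,M+sx*X+sy*Y); print(p.round(1)); cv2.circle(im,tuple(int(v) for v in p.round()),2,(255,0,255),-1)
cv2.imwrite("pics/w2.png",im)
S=cam("scene");im=capture("scene")[:,:,::-1].copy()
for sx in(-60.5,60.5): 
    p=proj(S,M+sx*X); cv2.circle(im,tuple(int(v) for v in p.round()),1,(255,0,255),-1)
cv2.imwrite("pics/s2.png",cv2.resize(im[190:320,170:330],None,fx=4,fy=4))
```

```text
t 4.575 pos [426.6  85.  157.9] shift/50 [ 0.002 -0.031  0.799] turn/.15 [ 0.008  0.012 -0.007] F [ 1.3 -1.1 -0.4] grip 0.5997836818690893 0.0 j [-0.25 -0.01  2.28  0.76  0.45 -1.17]
[259.7 309.6]
[280.4 309.6]
[257.  127.1]
[281.4 127. ]
```

View pics/w2.png

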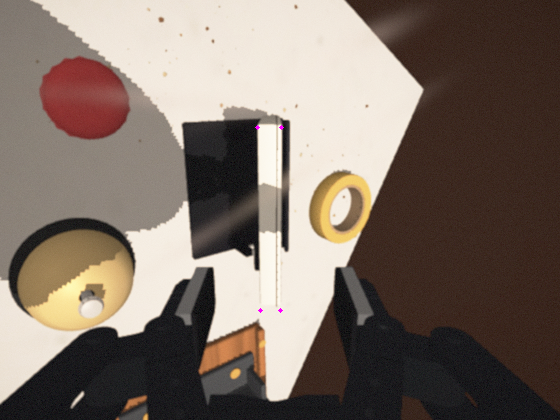

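View pics/s2.png

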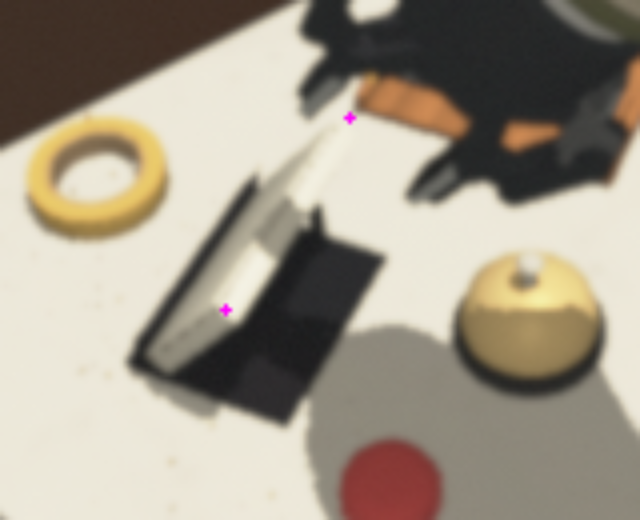

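The projected pad-edge corners (pink) match the pad in both views: in the wrist view, columns 259–281 and rows 124–310. I'll advance and grip.

Emit:
arm_command([
  [[0.45,0,-0.03,0.5,0,0,0],[0.45,0,0,0.5,0,0,0],[0.45,0,0,0.5,0,0,0],[0.45,0,0,0.4,0,0,0],[0.45,0,0,0.18,0,0,0],[0.45,0,0,0,0,0,0]],
])

```text
time_s: 5.42
eef_pos: [482.0, 101.8, 70.9]
ee_rot: [0.179, 0.568, 0.766, 0.242]
force: [0.3, -0.2, 0.1]
grip_width: 0.447
grip_force: 0.0
```

Emit:
arm_command([
  [[0,0,0,0,0,0,0],[0,0,0,0,0,0,0],[0,0,0,0,0,0,0],[0,0,0,0,0,0,0],[0,0,0,0,0,0,0],[0,0,0,0,0,0,0]],
], squeeze=30)

```text
time_s: 6.18
eef_pos: [481.5, 102.0, 71.5]
ee_rot: [0.18, 0.568, 0.766, 0.242]
force: [-2.8, -1.3, 7.4]
grip_width: 0.157
grip_force: 33.2
```

Emit:
arm_command([
  [[0,0,0,-0.2,0,0,0],[0,0,0,-0.5,0,0,0],[0,0,0,-0.6,0,0,0],[0,0,0,-0.7,0,0,0],[0,0,0,-0.8,0,0,0],[0,0,0,0,0,0,0]],
])

```text
time_s: 6.92
eef_pos: [404.0, 78.4, 187.4]
ee_rot: [0.181, 0.568, 0.766, 0.242]
force: [0.2, 0.7, -0.7]
grip_width: 0.165
grip_force: 32.3
```

Run:
```python
from h import *
print(sense()["eef_pos"]); need(rack(0,-25,150),RR)
```

```text
[404.04411065  78.42486699 187.36184216]
t 6.925 pos [404.   78.4 187.4] shift/50 [-5.351  0.254  1.114] turn/.15 [ 3.253 -3.145  9.965] F [ 0.2  0.7 -0.7] grip 0.16525282627228144 32.267934679985046 j [-0.3  -0.14  2.3   0.65  0.55 -1.08]
```

Emit:
arm_command([
  [[0,0,0,-0.2,1,0,0],[0,0,0,-0.2,1,0,0],[0,0,0,-0.2,1,0,0],[0,0,0,-0.2,1,0,0],[0,0,0,0,0.05,0,1],[0,0,0,0,0,0,1],[0,0,0,0,0,0,1],[0,0,0,0,0,0,1]],
])

```text
time_s: 7.92
eef_pos: [390.3, 75.8, 219.5]
ee_rot: [0.0, 0.807, 0.591, 0.008]
force: [-0.1, 0.6, 0.5]
grip_width: 0.157
grip_force: 32.2
```

Emit:
arm_command([
  [[0,0,0,0,0,0,1],[0,0,0,0,0,0,1],[0,0,0,0,0,0,1],[0,0,0,0,0,0,1],[0,0,0,0,0,0,1],[0,0,0,0,0,0,1],[0,0,0,0,0,0,0.3],[0,0,0,0,0,0,0]],
])

```text
time_s: 8.93
eef_pos: [390.2, 75.7, 219.7]
ee_rot: [-0.004, 0.987, 0.162, 0.008]
force: [0.3, -0.3, -0.8]
grip_width: 0.159
grip_force: 32.2
```

Run:
```python
from h import *
need(rack(0,-25,150),RR)
```

```text
t 8.925 pos [390.2  75.7 219.7] shift/50 [0.942 5.42  1.386] turn/.15 [-0.03  -0.107  0.047] F [ 0.3 -0.3 -0.8] grip 0.15896524183742233 32.20146954059601 j [-0.11  0.04  1.89  0.01  1.19  1.13]
```

Emit:
arm_command([
  [[0,0.15,0.8,0,0,-0.1,0.05],[0,0.15,0.9,0,0,0,0],[0,0.15,0.9,0,0,0,0],[0,0.15,0.9,0,0,0,0],[0,0.17,1,0,0,0,0],[0,0.17,0.92,0.3,0,0,0],[0,0,0,0.4,0,0,0],[0,0,0,0.4,0,0,0]],
])

```text
time_s: 9.93
eef_pos: [519.5, -167.5, 163.3]
ee_rot: [-0.002, 0.987, 0.158, 0.001]
force: [-0.6, -0.4, -0.5]
grip_width: 0.158
grip_force: 32.2
```

Emit:
arm_command([
  [[0,0,0,0.2,0,0,0],[0,0,0,0,0,0,0],[0,0,0,0,0,0,0]],
])

```text
time_s: 10.3
eef_pos: [519.8, -167.3, 155.9]
ee_rot: [-0.001, 0.987, 0.158, 0.001]
force: [0.2, -0.0, -1.2]
grip_width: 0.158
grip_force: 32.2
```

Run:
```python
from h import *
need(rack(0,-25,150),RR)
s=sense();C=cam("wrist",s);im=capture("wrist")[:,:,::-1].copy()
for p in [(60.5,-54,89),(-60.5,-54,89),(62,38,83),(-62,38,83)]:
    p=proj(C,rack(*p)); cv2.circle(im,tuple(int(v) for v in p.round()),2,(255,0,255),-1)
cv2.imwrite("pics/w3.png",im)
```

```text
t 10.3 pos [ 519.8 -167.3  155.9] shift/50 [ 0.058 -0.019  0.118] turn/.15 [-0.015 -0.022 -0.009] F [ 0.2 -0.  -1.2] grip 0.15840207151702562 32.19114124774933 j [-0.53  0.44  1.56  0.    1.14  0.72]
```

View pics/w3.png

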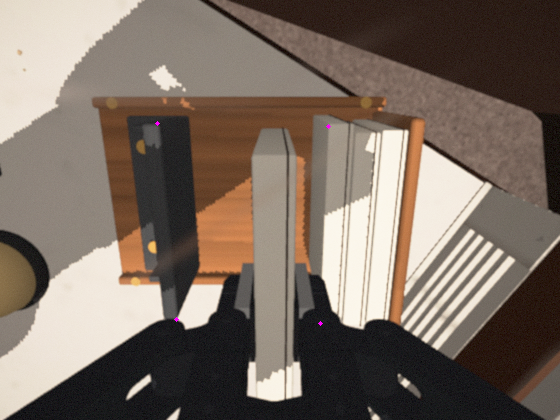

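The pad is held upright between the stop (top edge at column 157–176) and pad_2 (corner at (328,127) as predicted). There is free floor on both sides, so I'll shift 9 mm towards the stop for finger room and lower.

Emit:
arm_command([
  [[0,0.04,-0.2,0.2,0,0,0],[0,0,0,0.4,0,0,0],[0,0,0,0.4,0,0,0],[0,0,0,0.3,0,0,0],[0,0,0,0.2,0,0,0],[0,0,0,0.08,0,0,0],[0,0,0,0,0,0,0]],
])

```text
time_s: 11.22
eef_pos: [518.5, -156.9, 76.4]
ee_rot: [-0.002, 0.988, 0.157, 0.001]
force: [-0.4, 0.2, -1.0]
grip_width: 0.162
grip_force: 32.3
```

Emit:
arm_command([
  [[0,0,0,0.04,0,0,0],[0,0,0,0.04,0,0,0],[0,0,0,0.03,0,0,0],[0,0,0,0,0,0,0]],
])

```text
time_s: 11.72
eef_pos: [518.3, -156.8, 70.7]
ee_rot: [-0.002, 0.988, 0.157, 0.001]
force: [0.1, 0.1, -0.6]
grip_width: 0.159
grip_force: 32.3
```

Emit:
arm_command([
  [[0,0,0,0.02,0,0,0],[0,0,0,0.02,0,0,0],[0,0,0,0,0,0,0]],
])

```text
time_s: 12.1
eef_pos: [518.7, -156.8, 69.6]
ee_rot: [-0.001, 0.988, 0.157, 0.001]
force: [-0.4, 1.5, 8.1]
grip_width: 0.156
grip_force: 33.4
```

Contact with the floor at 8 N; releasing gently.

Emit:
arm_command([
  [[0.22,0,0,0,0,0,0],[0.26,0,0,0,0,0,0],[0.3,0,0,0,0,0,0],[0.3,0,0,0,0,0,0],[0.3,0,0,-0.1,0,0,0],[0.3,0,0,-0.3,0,0,0],[0.3,0,0,-0.6,0,0,0],[0.3,0,0,-0.8,0,0,0]],
])

```text
time_s: 13.1
eef_pos: [518.0, -157.0, 160.3]
ee_rot: [-0.002, 0.988, 0.157, 0.001]
force: [0.8, -0.9, 0.5]
grip_width: 0.3
grip_force: 0.0
```

Run:
```python
from h import *
need(rack(0,75,180),RR)
s=sense();C=cam("wrist",s);im=capture("wrist")[:,:,::-1].copy()
cv2.imwrite("pics/w4.png",im)
```

```text
t 13.1 pos [ 518.  -157.   160.3] shift/50 [ 0.027 -1.814 -0.387] turn/.15 [-0.023 -0.014 -0.013] F [ 0.8 -0.9  0.5] grip 0.2998878868882354 0.0 j [-0.51  0.43  1.57  0.    1.15  0.74]
```

View pics/w4.png

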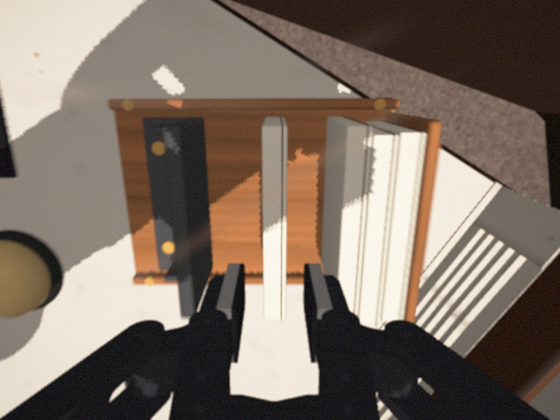

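New pad stands upright and square at column 274, rows 117–318, in line with the others. Now I'll shut the gripper and go behind the stop.

Emit:
arm_command([
  [[0,0.03,-0.5,0,0,0,0],[0,0,-0.7,0,0,0,0],[0,0,-0.67,0,0,0,0],[0,0,0,0.3,0,0,0],[0,0,0,0.6,0,0,0],[0,0,0,0.6,0,0,0],[0,0,0,0.5,0,0,0],[0,0,0,0.16,0,0,0]],
])

```text
time_s: 14.15
eef_pos: [490.4, -67.8, 49.9]
ee_rot: [-0.002, 0.988, 0.157, 0.0]
force: [-0.1, 1.5, 5.0]
grip_width: -0.0
grip_force: 0.0
```

Emit:
arm_command([
  [[0,0,0,0,0,0,0],[0,0,0.1,0,0,0,0],[0,0,0.1,0,0,0,0],[0,0,0,0,0,0,0]],
])

```text
time_s: 14.65
eef_pos: [494.3, -77.5, 51.5]
ee_rot: [-0.001, 0.988, 0.157, 0.001]
force: [-0.3, 0.7, -0.0]
grip_width: 0.005
grip_force: 0.0
```

Run:
```python
from h import *
need(rack(0,-16.5,52),RR)
```

```text
t 14.65 pos [494.3 -77.5  51.5] shift/50 [-0.013  1.676 -0.013] turn/.15 [-0.014 -0.022 -0.015] F [-0.3  0.7 -0. ] grip 0.0045508304733140915 0.0 j [-0.39  0.51  1.78  0.    0.85  0.86]
```

Emit:
arm_command([
  [[0,0,0.12,0,0,0,0],[0,0,0.12,0,0,0,0],[0,0,0.12,0,0,0,0],[0,0,0.12,0,0,0,0],[0,0,0.12,0,0,0,0],[0,0,0.1,0,0,0,0],[0,0,0.08,0,0,0,0],[0,0,0.06,0,0,0,0]],
])

```text
time_s: 15.65
eef_pos: [507.2, -117.2, 51.1]
ee_rot: [-0.002, 0.988, 0.157, 0.001]
force: [0.6, 1.8, 5.0]
grip_width: 0.001
grip_force: 0.0
```

Emit:
arm_command([
  [[0,0,0.06,0,0,0,0],[0,0,0.06,0,0,0,0],[0,0,0.06,0,0,0,0],[0,0,0.06,0,0,0,0],[0,0,0.06,0,0,0,0],[0,0,0.06,0,0,0,0],[0,0,0.06,0,0,0,0],[0,0,0.06,0,0,0,0]],
])

```text
time_s: 16.65
eef_pos: [514.7, -140.0, 51.1]
ee_rot: [-0.002, 0.988, 0.157, 0.001]
force: [0.0, 3.0, 5.0]
grip_width: 0.002
grip_force: 0.0
```

Run:
```python
from h import *
need(rack(0,-16.5,52),RR)
C=cam("wrist");im=capture("wrist")[:,:,::-1].copy()
cv2.imwrite("pics/w5.png",im)
```

```text
t 16.65 pos [ 514.7 -140.    51.1] shift/50 [-0.014  0.362 -0.019] turn/.15 [-0.017 -0.02  -0.012] F [0. 3. 5.] grip 0.0017382155117969303 0.0 j [-0.49  0.57  1.68  0.01  0.89  0.76]
```

View pics/w5.png

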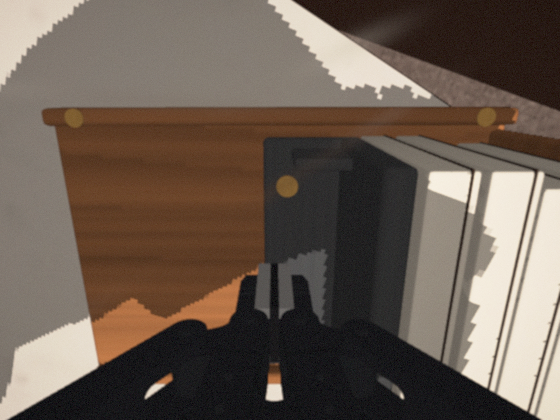

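The stop plate is at columns 375–415 with pad tops contiguous behind it. The knuckles, not the fingertips, seem to be touching the stop, with Fz at 5 N. I'll back off, raise 20 mm and push with the fingertips.

Emit:
arm_command([
  [[0,0,-0.2,0,0,0,0],[0,0,0,-0.2,0,0,0],[0,0,0,-0.2,0,0,0],[0,0,0.12,0,0,0,0],[0,0,0.12,0,0,0,0],[0,0,0.1,0,0,0,0],[0,0,0,0,0,0,0]],
])

```text
time_s: 17.58
eef_pos: [516.5, -146.8, 70.5]
ee_rot: [-0.002, 0.988, 0.157, 0.001]
force: [0.4, 0.4, 0.2]
grip_width: -0.001
grip_force: 0.0
```

Emit:
arm_command([
  [[0,0,0.06,0,0,0,0],[0,0,0.06,0,0,0,0],[0,0,0.05,0,0,0,0],[0,0,0,0,0,0,0]],
])

```text
time_s: 18.08
eef_pos: [519.2, -154.6, 70.8]
ee_rot: [-0.002, 0.988, 0.157, 0.001]
force: [-0.1, -0.4, -0.1]
grip_width: 0.001
grip_force: 0.0
```

Emit:
arm_command([
  [[0,0,0.05,0,0,0,0],[0,0,0.04,0,0,0,0],[0,0,0,0,0,0,0]],
])

```text
time_s: 18.45
eef_pos: [520.5, -158.6, 70.7]
ee_rot: [-0.002, 0.988, 0.157, 0.001]
force: [-0.1, 2.6, 2.3]
grip_width: -0.0
grip_force: 1.5
```

Run:
```python
from h import *
need(rack(0,-16.5,52),RR)
C=cam("wrist");im=capture("wrist")[:,:,::-1].copy()
cv2.imwrite("pics/w6.png",im)
```

```text
t 18.45 pos [ 520.5 -158.6   70.7] shift/50 [-0.009 -0.026  0.375] turn/.15 [-0.023 -0.015 -0.012] F [-0.1  2.6  2.3] grip -0.00043227531948570306 1.5070096403360367 j [-0.51  0.55  1.64  0.    0.95  0.74]
```

View pics/w6.png

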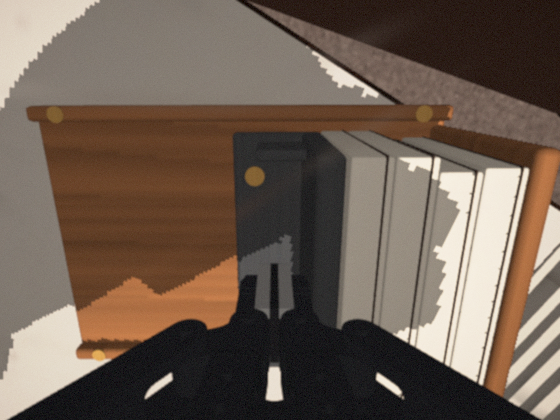

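All four pads look contiguous between the stop (column 345) and the wall (525). I'll press a little more to confirm there is no slack.

Emit:
arm_command([
  [[0,0,0.03,0,0,0,0],[0,0,0.02,0,0,0,0],[0,0,0,0,0,0,0]],
])

```text
time_s: 18.88
eef_pos: [520.5, -158.8, 70.7]
ee_rot: [-0.004, 0.987, 0.158, -0.0]
force: [-5.3, 15.2, 8.0]
grip_width: -0.004
grip_force: 8.1
```

Stalled at 15 N with no motion, so it's snug. Retreating.

Emit:
arm_command([
  [[0,0,-0.1,0,0,0,0],[0,0,-0.3,0,0,0,0],[0,0,-0.4,0,0,0,0],[0,0,0,-0.5,0,0,0],[0,0,0,-1,0,0,0],[0,0,0,-1,0,0,0],[0,0,0,0,0,0,0],[0,0,0,0,0,0,0]],
])

```text
time_s: 19.88
eef_pos: [508.2, -122.7, 195.1]
ee_rot: [-0.002, 0.987, 0.158, 0.0]
force: [-1.1, -0.3, -0.4]
grip_width: -0.002
grip_force: 0.0
```

Run:
```python
from h import *
need(rack(0,0,190),RR)
C=cam("wrist");im=capture("wrist")[:,:,::-1].copy()
for x in (-60,60):
  for p in [(x,-41,83),(x,-31,83),(x,-97,90)]:
    q=proj(C,rack(*p)); cv2.circle(im,tuple(int(v) for v in q.round()),2,(255,0,255),-1)
cv2.imwrite("pics/w7.png",im)
```

```text
t 19.875 pos [ 508.2 -122.7  195.1] shift/50 [0.002 0.4   0.101] turn/.15 [-0.025 -0.01  -0.009] F [-1.1 -0.3 -0.4] grip -0.002185739278429618 0.0 j [-0.46  0.35  1.58  0.    1.21  0.79]
```

View pics/w7.png

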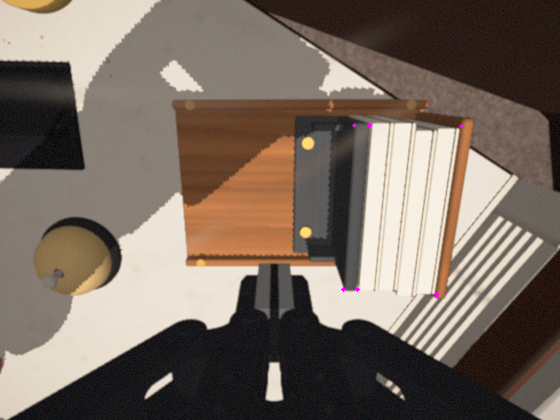

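The stop's top edges fall on the predicted points for joint 0.081. The four pads are upright and in contact, with their ends in line (rows 118–295), and the bystanders are undisturbed.

```bash
python3 -c "from rig import *; print(finish_job())"
```

```text
the job is handed in; nothing more can be done
None
```

I filed the order pad in the rack next to the other three and slid the stop up until the row held firm at 15 N. The last camera view put the stop at about 0.081 with all four pads upright and in contact. I backed the arm clear and handed the job in at about 20 s, but no verdict came back.

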